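# Wind the jar mixer and hold the paste jar down in its sprung cradle

### The job

Wind the jar mixer: turn its winding key clockwise, in as many partial turns as it takes, up to its stop. Then stand the tallest of the three screw-cap jars upright in the mixer's sprung ring cradle and press it down until the cradle is at the bottom of its travel. Finish while still holding the jar pressed down there; leave the other two jars where they stand.

Things in the scene. Friction and masses are not known exactly. Their poses are not given: they have to be found in the camera images.
- mixer: hand-wound jar mixer, fixed to the desk: flat grey housing 100 (x) x 210 (y) x 36 mm high with the winding key and the sprung ring cradle on top, 116 mm apart. Origin: centre of its underside; z up; the key's axis stands at y = -58 mm, the cradle's at y = +58 mm in this frame. The tall machine behind the work has its front at world x = 0.60 m: keep the arm on this side of it.
- key_grip (a point): point on the winding key's vertical axis to put the TCP, 71 mm above the desk. Upright steel bow 40 mm wide along this point's x, 10 mm thick along its y (pinch it so), 54 to 77 mm above the desk, over a thin shaft and a 38 mm round skirt (top at 43 mm). Turns with the key; a white pointer on the skirt at +x meets the second white mark on the housing when fully wound.
- key (a joint): turn of the key in rad, growing clockwise as seen from above; starts between 0 (slack) and 0.6, hard stop at 2.6 (fully wound; pushing lightly on the stop does no harm). Needs 0.1 to 0.15 N m; it stays where it is left and does not unwind.
- cradle_seat (a point): centre of the inner floor of the cradle, an aluminium ring cup on a coil spring. At rest the floor is 57 mm above the desk. Bore 44 mm wide, 13 mm deep, flaring to 52 mm at the mouth (rim 62 mm across, 13 mm above this point). Moves with the cradle.
- cradle (a joint): how far the cradle is pressed down, in m: 0 at rest, 0.012 at the bottom stop. Spring: about 4 N to start moving, 13 N at the bottom. It springs up when released.
- tall_jar: the tallest of the three screw-cap jars, the one to load: 40 mm diameter, 45 mm high (cap from 32 mm up), about 0.09 kg. Origin at the centre of its underside, z up to its cap.
- wide_jar: bystander: wide low screw-cap jar, 48 mm diameter, 34 mm high. Origin at the centre of its underside.
- small_jar: bystander: smallest screw-cap jar, 33 mm diameter, 28 mm high. Origin at the centre of its underside.
Things that resemble listed ones, but are neither listed nor needed, are in the scene too. Leave any purple or yellow look-alike of the tall_jar alone.

How it is judged:
By the outcome, as a careful person would: the job done as asked, in the order asked, and still so for the second after the job is handed in, while the arm keeps its last pose, push and grip.
It also fails if it takes over 67 s, if anything falls off the work surface, if the arm or the gripper's body presses on something with over 40 N, if the wrist force passes 120 N, or if a joint passes its speed limit or range.

### The arm

A 6-joint arm with a two-finger parallel gripper is mounted at the origin on a cart in front of the work surface, level with it; the furniture and walls round the work are solid. World frame = base frame: x ahead of the robot, y to its left, z up, the work surface at z = 0. Lengths are in m, angles in rad, forces in N, time in s.
With the tool pointing down it reaches from about 0.35 to 0.725 m from the base axis. Payload 6 kg.
Tool frame: the origin (TCP) lies between the finger pads, 19 mm behind the fingertips; this is the grasp point; z points along the fingers, y is the line along which they close (so a half turn about z gives the same grasp; the last joint's range is limited). The gripper opens to 85 mm and grips with 20 to 120 N. Pads are 22 mm wide; open, the fingers measure 114 mm over their backs; the gripper's body (76 mm by 85 mm) begins 54 mm behind the grasp point. The pads swing forward as they close: fully open they stand 13 mm farther back than shut.
Start: joints at [1.476, 0.04, 0.085, 0, -1.615, -0.334], TCP at [0.249, 0.546, 0.25] pointing down, gripper open.
Joint ranges: [-2.56, 2.56], [-1.29, 2.01], [-1.08, 1.49], [-3.29, 1.98], [-2.81, -0.18], [-2.99, 2.99]. Speed limits (rad/s): [2.57, 2.57, 3.01, 3.14, 3.14, 3.14].

### API

Orientations are given as a 3x3 rotation matrix whose columns are the frame's x, y, z axes.
In Python, from bench import * gives the robot as it stands.
- The arm moves only by the shell command python3 -m handwheel 'ROWS' [OPENING]. ROWS is JSON, one flat list of numbers, 6 for each row, row after row: the shift along the world's x, y, z in m, then the turn, a rotation vector about the world's x, y, z in rad. In form: [x, y, z, wx, wy, wz, x, y, z, wx, wy, wz, ...]. A call has 1 to 10 rows; each row shifts and turns the commanded pose from where the row before left it; what a row does not reach is not made up. A row lasts 1/8 s, in which the tool goes at most 62.5 mm and 10.7 degrees, less where a joint would pass 70% of its speed; a pose out of reach is approached as far as the arm can. A call with a gripper value outside its range is refused whole. OPENING is the finger opening in m, from 0 to 0.0854, set as the call begins (- or left out, the last holds). The fingers move at their own pace and stop on an object; the grip force is fixed at half the most. Time passes only in rows, so rows that do not move let the fingers close. It gives the time, the measured TCP pose, the force, the opening and the grip force at its end, in the units of the state.
- read_state(): the state, without advancing time (a new reading comes with each control period).
- snapshot(name): name is "side" or "top"; returns the picture (480x640x3 uint8, red, green, blue); there is no depth.
- calibration(name): a dict with "fov_y" (degrees; the focal length in pixels is half the picture's height over the tangent of half this angle, whatever the lens; pixels are square), "cx", "cy" (the principal point, pixels), "pose" (4x4, takes a point from camera to world coordinates). Camera axes: x right, y down, z forward; pixel columns grow to the right and rows downward; lengths in m; the calibration is good to about 2 mm. A picture is of the moment at which its call begins. calibration takes no time and is no camera call.
- finish_job(): hands the job in; it is judged then, once.
The state is a dict: "time": time; "q": joint angles; "qvel": joint speeds; "effort": joint torques, N m; "tcp_pos": TCP position; "ee_rot": TCP orientation; "contact_force": force on the tool from outside, world axes, zero at the start; "wrist_torque": the same for the moment, N m; "gripper_width": finger opening in m; "grasp_force": force on a finger pad.
Only numpy, scipy, OpenCV 4.12 (cv2) and the standard library are available. Lean on these libraries where they do the work, as an engineer would, in place of code of your own. Each camera call takes 0.05 s, during which the arm holds its last target. There are 200 camera calls.

## Working session

There is one attempt and no reset: what is moved stays moved. The work goes in short steps, Python scripts to look and compute and a shell command to move; the robot and the scene stay as the last step left them, time stands still between calls to the robot, and variables do not carry over. Pictures are saved under pics/ and viewed, at most 10 in all, crops included, and the job is handed in when it is done.

```bash
mkdir -p pics; ls
python3 - <<'E'
from bench import *
import cv2
for n in("top","side"):
    cv2.imwrite(f"pics/{n}0.png",snapshot(n)[:,:,::-1]); c=calibration(n); print(n,c)
s=read_state(); print(s["time"],s["tcp_pos"],s["ee_rot"],s["gripper_width"])
E
```

```text
pics
top {'fov_y': 55.16924169175342, 'cx': 320.81045758061407, 'cy': 238.9391919139641, 'pose': array([[ 0.01884688, -0.97974092,  0.19938036,  0.31905595],
       [-0.99981478, -0.01769066,  0.00757909,  0.1669235 ],
       [-0.00389837, -0.19948627, -0.97989287,  0.88918842],
       [ 0.        ,  0.        ,  0.        ,  1.        ]])}
side {'fov_y': 53.75437152825744, 'cx': 319.23868234067265, 'cy': 239.00288833256658, 'pose': array([[-9.95759651e-01,  4.26399059e-02, -8.15141450e-02,
         5.56718329e-01],
       [ 9.19929900e-02,  4.62364317e-01, -8.81905056e-01,
         9.64506151e-01],
       [ 8.48832961e-05, -8.85664201e-01, -4.64326303e-01,
         4.93727892e-01],
       [ 0.00000000e+00,  0.00000000e+00,  0.00000000e+00,
         1.00000000e+00]])}
0.1 [0.24927804 0.5454667  0.24907925] [[ 9.09470157e-01 -4.15768851e-01 -5.44124663e-04]
 [-4.15769185e-01 -9.09468903e-01 -1.51645783e-03]
 [ 1.35631469e-04  1.60540341e-03 -9.99998702e-01]] 0.08568904596068487
```

View pics/top0.png

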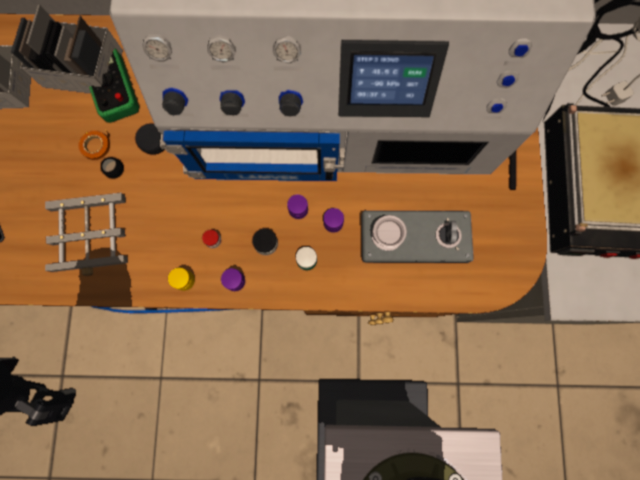

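View pics/side0.png

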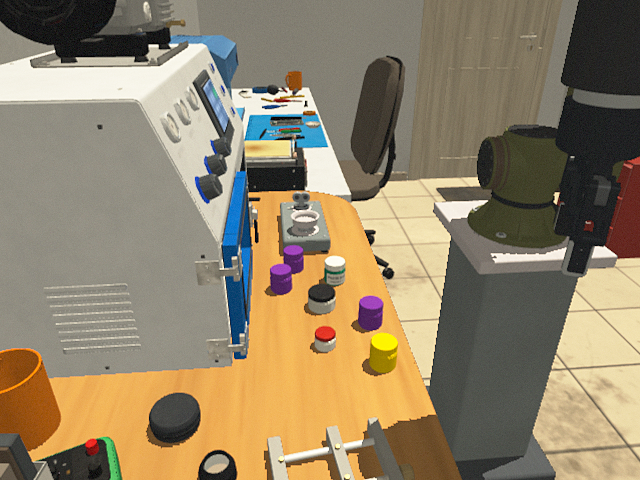

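Top view: mixer at about (416,236), with the cradle at (389,232) and the key at (449,234). Possible tall jars:
- white cap: top (306,257), side (335,270)
- purple: top (297,206), (333,219), (232,279)
- yellow: top (180,278)
- black cap (264,240), which is the wide jar
- red cap (211,238), which is the small jar

I choose the white-capped one and will check it in a close crop.

Run:
```python
import cv2,numpy as np
t=cv2.imread("pics/top0.png")[200:272,285:480]; s=cv2.imread("pics/side0.png")[185:315,260:400]
a=cv2.resize(t,None,fx=4,fy=4,interpolation=cv2.INTER_CUBIC)
cv2.imwrite("pics/crop_t.png",a)
b=cv2.resize(s,None,fx=4,fy=4,interpolation=cv2.INTER_CUBIC); cv2.imwrite("pics/crop_s.png",b)
```

```text
(no output)
```

View pics/crop_t.png

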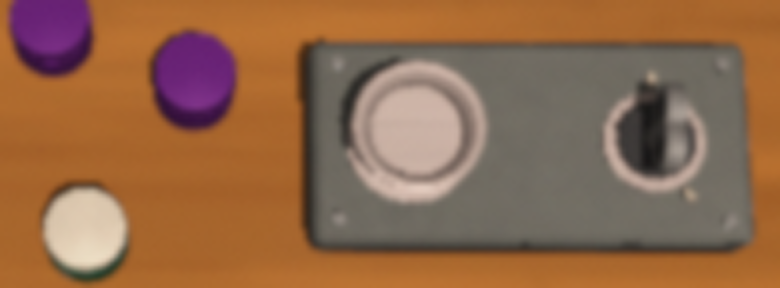

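View pics/crop_s.png

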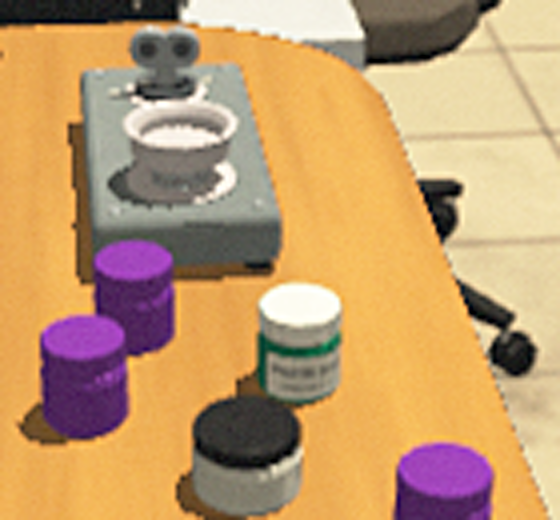

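The white-capped jar (side crop 300,340) is white and green and as tall as the purple ones, so it is the tall jar. Cap centre is at top crop (85,228), cradle rim at (418,127) and key skirt at (656,142). The white marks are at (652,76) and (690,194), so slack points to world +x. The bow lies nearly along world x.

```bash
cat > h.py <<'E'
from bench import *
import numpy as np
def ray(n,u,v,z):
    c=calibration(n); f=240/np.tan(np.radians(c["fov_y"]/2)); T=c["pose"]
    d=T[:3,:3]@[(u-c["cx"])/f,(v-c["cy"])/f,1]; o=T[:3,3]
    return (o+d*(z-o[2])/d[2])
def T(x,y,z): return ray("top",285+(x+.5)/4-.5,200+(y+.5)/4-.5,z).round(4)
def S(x,y,z): return ray("side",260+(x+.5)/4-.5,185+(y+.5)/4-.5,z).round(4)
E
python3 - <<'E'
from h import *
print("jar",T(85,227,.045),S(300,306,.045))
print("rim",T(418,127,.070),"floor",T(415,129,.057),"rimS",S(181,125,.070))
print("skirt",T(656,142,.043))
print("marks",T(652,76,.036),T(690,194,.036))
print("bow ends dark",T(655,82,.077),T(648,175,.077), T(640,82,.077),T(640,172,.077))
print("bowS",S(148,45,.066),S(184,45,.066))
for p in((306,42),(742,45),(750,245),(310,245)):print("corner",T(*p,.036))
E
```

```text
jar [0.4572 0.2006 0.045 ] [0.4574 0.2038 0.045 ]
rim [0.5021 0.0489 0.07  ] floor [0.504  0.0484 0.057 ] rimS [0.503  0.0515 0.07  ]
skirt [ 0.5029 -0.0668  0.043 ]
marks [ 0.5366 -0.068   0.036 ] [ 0.4796 -0.0838  0.036 ]
bow ends dark [ 0.5234 -0.0579  0.077 ] [ 0.4803 -0.0532  0.077 ] [ 0.5233 -0.0511  0.077 ] [ 0.4816 -0.0497  0.077 ]
bowS [ 0.5145 -0.0705  0.066 ] [ 0.4934 -0.0686  0.066 ]
corner [0.5505 0.0972 0.036 ]
corner [ 0.5527 -0.1116  0.036 ]
corner [ 0.4558 -0.1109  0.036 ]
corner [0.4521 0.0952 0.036 ]
```

```bash
python3 -m handwheel '[0.0235,-0.0567,0,0,0,0.034,0.0235,-0.0567,0,0,0,0.034,0.0235,-0.0567,0,0,0,0.034,0.0235,-0.0567,0,0,0,0.034,0.0235,-0.0567,0,0,0,0.034,0.0235,-0.0567,0,0,0,0.034,0.0235,-0.0567,0,0,0,0.034,0.0235,-0.0567,0,0,0,0.034,0.0235,-0.0567,0,0,0,0.034,0.0235,-0.0567,0,0,0,0.034]' 0.0854
python3 -c "
from h import *
s=read_state();print(s['time'],s['tcp_pos'],s['ee_rot'][:,0],s['q'])"
```

```text
time: 1.35
tcp_pos: [0.4847, -0.0233, 0.2499]
ee_rot: [[0.996, -0.087, 0.0], [-0.087, -0.996, 0.0], [0.0, -0.0, -1.0]]
contact_force: [0.8, 1.1, 1.2]
gripper_width: 0.0854
grasp_force: 0.0
1.35 [ 0.48471088 -0.02332512  0.24986286] [ 9.96174483e-01 -8.73860746e-02  2.72320159e-04] [ 3.68679580e-01 -2.69421229e-01 -1.99314479e-01 -1.83789525e-04
 -1.64050977e+00  1.11460627e+00]
```

```bash
python3 -m handwheel '[0.009,-0.0216,0,0,0,0,0.009,-0.0216,0,0,0,0,0,0,-0.045,0,0,0,0,0,-0.045,0,0,0,0,0,-0.045,0,0,0,0,0,-0.03,0,0,0,0,0,-0.014,0,0,0,0,0,0,0,0,0]' 0.0854
python3 - <<'E'
from h import *
import cv2
cv2.imwrite("pics/k1.png",cv2.resize(snapshot("side")[150:300,220:400,::-1],None,fx=4,fy=4,interpolation=cv2.INTER_CUBIC))
E
```

```text
time: 2.35
tcp_pos: [0.5021, -0.0646, 0.0706]
ee_rot: [[0.996, -0.089, -0.001], [-0.089, -0.996, -0.001], [-0.001, 0.001, -1.0]]
contact_force: [0.1, -0.6, 1.2]
gripper_width: 0.0852
grasp_force: 0.0
```

View pics/k1.png

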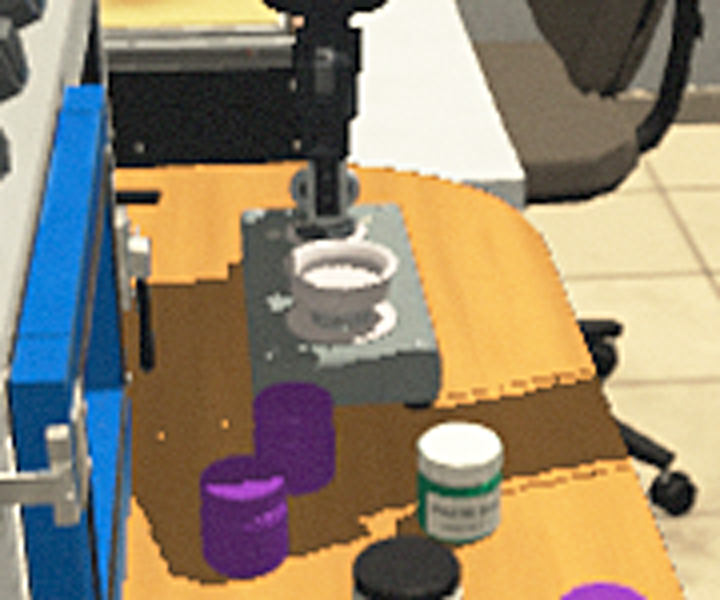

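The finger stands centred in front of the bow, whose ends show on both sides at (298,185) and (350,185). Closing.

```bash
python3 -m handwheel '[0,-0.0012,0,0,0,0,0,0,0,0,0,0,0,0,0,0,0,0,0,0,0,0,0,0,0,0,0,0,0,0,0,0,0,0,0,0]' 0.0
python3 -c "
from h import *
s=read_state();print(s['wrist_torque'],s['q'])"
```

```text
time: 3.15
tcp_pos: [0.5022, -0.068, 0.0715]
ee_rot: [[0.996, -0.089, -0.001], [-0.089, -0.996, -0.004], [-0.0, 0.004, -1.0]]
contact_force: [0.0, -9.5, 0.2]
gripper_width: 0.0089
grasp_force: 60.3
[-3.15341741 -0.08378661  0.06352123] [ 0.26632902 -0.15991727 -0.43518582  0.00400099 -1.29733592  1.21386711]
```

```bash
python3 -m handwheel '[0,-0.002,0,0,0,0,0,0,0,0,0,-0.1,0,0,0,0,0,-0.15,0,0,0,0,0,-0.15,0,0,0,0,0,-0.15,0,0,0,0,0,-0.15,0,0,0,0,0,-0.15,0,0,0,0,0,-0.15,0,0,0,0,0,0]' 0.0
python3 -c "
from h import *
s=read_state();print(s['wrist_torque'],s['q'])"
```

```text
time: 4.28
tcp_pos: [0.5038, -0.066, 0.0715]
ee_rot: [[0.463, -0.886, 0.004], [-0.886, -0.463, 0.003], [-0.001, -0.005, -1.0]]
contact_force: [2.5, 5.6, 0.7]
gripper_width: 0.0089
grasp_force: 60.4
[ 1.82194795 -0.90710256 -0.0125605 ] [ 0.26550764 -0.15922861 -0.43241238 -0.00196495 -1.29337002  0.21625699]
```

```bash
python3 -m handwheel '[0.0005,0.001,0,0,0,-0.14,0,0,0,0,0,-0.14,0,0,0,0,0,-0.14,0,0,0,0,0,-0.14,0,0,0,0,0,-0.14,0,0,0,0,0,-0.14,0,0,0,0,0,-0.14,0,0,0,0,0,-0.14,0,0,0,0,0,-0.14,0,0,0,0,0,0]' 0.0
python3 -c "
from h import *
s=read_state();print(s['wrist_torque'],s['q'],s['effort'])"
python3 -m handwheel '[0,0,0,0,0,-0.08,0,0,0,0,0,-0.06,0,0,0,0,0,0]' 0.0
python3 -c "
from h import *
s=read_state();print(s['wrist_torque'],s['q'],s['effort'])"
```

```text
time: 5.52
tcp_pos: [0.507, -0.0664, 0.0716]
ee_rot: [[-0.703, -0.712, 0.01], [-0.712, 0.703, 0.001], [-0.008, -0.007, -1.0]]
contact_force: [19.4, -4.5, -10.5]
gripper_width: 0.0088
grasp_force: 59.0
[-1.54621904 -6.33635714 -0.03225813] [ 0.26568297 -0.15640833 -0.43117471  0.00207036 -1.28610936 -1.04522967] [  0.92298539 -29.03802574  30.7812345    4.73760501  -5.69314376
  -0.58641415]
time: 5.9
tcp_pos: [0.5072, -0.0666, 0.0716]
ee_rot: [[-0.794, -0.607, 0.011], [-0.607, 0.794, 0.0], [-0.009, -0.006, -1.0]]
contact_force: [20.6, -5.8, -12.5]
gripper_width: 0.009
grasp_force: 58.8
[-2.11001144e+00 -6.86136503e+00 -3.30302066e-03] [ 0.26536514 -0.15622333 -0.43120862  0.00269049 -1.28544371 -1.184263  ] [  1.62893482 -29.52287614  30.84765315   4.24282327  -6.09696105
  -0.24768485]
```

```bash
python3 -m handwheel '[0.002,-0.0005,0,0,0,0,0.002,-0.0005,0,0,0,0,0,0,0,0,0,-0.06,0,0,0,0,0,-0.06,0,0,0,0,0,0]' 0.0
python3 -c "
from h import *
s=read_state();R=s['ee_rot'];print(s['wrist_torque'],np.arctan2(R[1,0],R[0,0]),s['effort'][5])"
python3 -m handwheel '[0,0,0,0,0,-0.06,0,0,0,0,0,-0.06,0,0,0,0,0,0]' 0.0
python3 - <<'E'
from h import *
import cv2
s=read_state();R=s['ee_rot'];print(s['wrist_torque'],np.arctan2(R[1,0],R[0,0]),s['effort'][5])
E
```

```text
time: 6.52
tcp_pos: [0.5079, -0.0672, 0.0716]
ee_rot: [[-0.861, -0.509, 0.002], [-0.509, 0.861, 0.001], [-0.003, -0.001, -1.0]]
contact_force: [4.3, 1.7, 1.2]
gripper_width: 0.0088
grasp_force: 60.9
[ 0.73410476 -1.45272566  0.13787991] -2.6075256786198673 -0.46569750644266605
time: 6.9
tcp_pos: [0.508, -0.0674, 0.0716]
ee_rot: [[-0.915, -0.404, 0.003], [-0.404, 0.915, 0.0], [-0.002, -0.001, -1.0]]
contact_force: [5.1, 1.0, -0.2]
gripper_width: 0.0087
grasp_force: 72.3
[ 0.25466195 -1.66493434  1.11566741] -2.72546386259359 -1.3682952895760536
```

```bash
python3 -m handwheel '[0,0,0,0,0,0.05,0,0,0,0,0,0,0,0,0,0,0,0,0,0,0,0,0,0]' 0.06
python3 -m handwheel '[0,0,0.05,0,0,0,0,0,0.06,0,0,0,0,0,0.06,0,0,0,-0.02,0.06,0,0,0,0.15,-0.02,0.06,0,0,0,0.15,0,0.06,0,0,0,0.15,0,0.06,0,0,0,0.15,0,0,0,0,0,0]' 0.0854
python3 - <<'E'
from h import *
import cv2
a,b=snapshot("top")[200:272,345:480,::-1],snapshot("side")[185:245,270:350,::-1]
a=cv2.resize(a,(675,360),interpolation=cv2.INTER_CUBIC)
cv2.imwrite("pics/k2.png",a)
cv2.imwrite("pics/k3.png",cv2.resize(b,None,fx=7,fy=7,interpolation=cv2.INTER_CUBIC))
E
```

```text
time: 7.4
tcp_pos: [0.5068, -0.0678, 0.0708]
ee_rot: [[-0.895, -0.446, -0.0], [-0.446, 0.895, 0.0], [0.0, 0.0, -1.0]]
contact_force: [0.7, 0.3, 0.5]
gripper_width: 0.0603
grasp_force: 0.0
time: 8.4
tcp_pos: [0.4667, 0.174, 0.2401]
ee_rot: [[-0.481, -0.877, -0.002], [-0.877, 0.481, -0.001], [0.001, 0.001, -1.0]]
contact_force: [-0.8, 0.1, 0.1]
gripper_width: 0.0852
grasp_force: 0.0
```

View pics/k2.png

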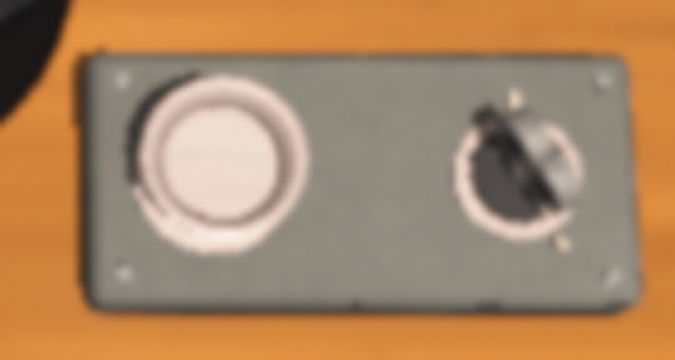

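The bow has turned to about 145–150° and lines up with the second mark at (562,243), and the torque rose to 1.1 N m, so the key is on its stop. Next is the white-capped jar at about (0.458, 0.202).

```bash
python3 -m handwheel '[-0.009,0.028,0,0,0,0.16,0,0,0,0,0,0.16,0,0,0,0,0,0.16,0,0,-0.04,0,0,0.15,0,0,-0.05,0,0,0.15,0,0,-0.05,0,0,0,0,0,-0.04,0,0,0,0,0,-0.018,0,0,0,0,0,-0.006,0,0,0,0,0,0,0,0,0]' 0.0854
python3 - <<'E'
from h import *
import cv2
cv2.imwrite("pics/j1.png",cv2.resize(snapshot("side")[200:320,250:410,::-1],None,fx=4,fy=4,interpolation=cv2.INTER_CUBIC))
E
```

```text
time: 9.75
tcp_pos: [0.4592, 0.199, 0.0383]
ee_rot: [[0.268, -0.963, 0.001], [-0.963, -0.268, 0.001], [-0.0, -0.002, -1.0]]
contact_force: [-0.6, -0.3, 0.2]
gripper_width: 0.0853
grasp_force: 0.0
```

View pics/j1.png

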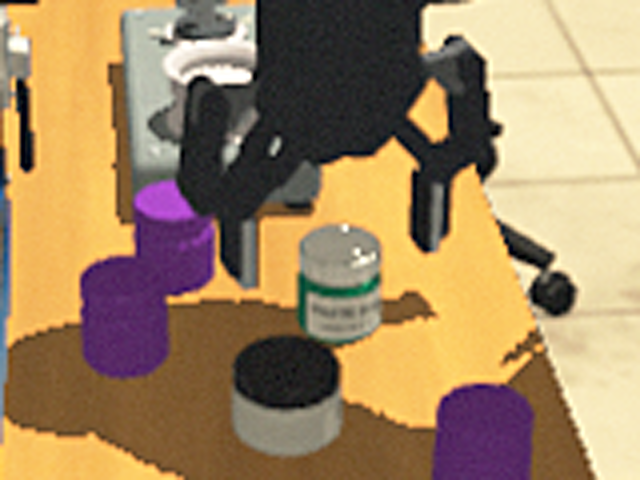

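The jar at (340,283) stands free between the two fingers, at (240,245) and (430,210). Closing after a small centring nudge.

```bash
python3 -m handwheel '[0,0.002,-0.0015,0,0,0,0,0,0,0,0,0,0,0,0,0,0,0,0,0,0,0,0,0,0,0,0,0,0,0,0,0,0,0,0,0]' 0.0
python3 -m handwheel '[0,0,0.02,0,0,0,0,0,0.05,0,0,0,0,0,0.05,0,0,0,0,0,0,0,0,0]' 0.0
python3 - <<'E'
from h import *
import cv2
cv2.imwrite("pics/j2.png",cv2.resize(snapshot("side")[130:310,240:420,::-1],None,fx=3.3,fy=3.3,interpolation=cv2.INTER_CUBIC))
E
```

```text
time: 10.55
tcp_pos: [0.4588, 0.2012, 0.0362]
ee_rot: [[0.269, -0.963, 0.001], [-0.963, -0.269, 0.001], [-0.0, -0.001, -1.0]]
contact_force: [-0.6, 0.4, 5.7]
gripper_width: 0.0371
grasp_force: 60.6
time: 11.05
tcp_pos: [0.4597, 0.2017, 0.1593]
ee_rot: [[0.269, -0.963, 0.005], [-0.963, -0.269, 0.004], [-0.002, -0.006, -1.0]]
contact_force: [-0.1, -0.4, -1.6]
gripper_width: 0.0369
grasp_force: 60.4
```

View pics/j2.png

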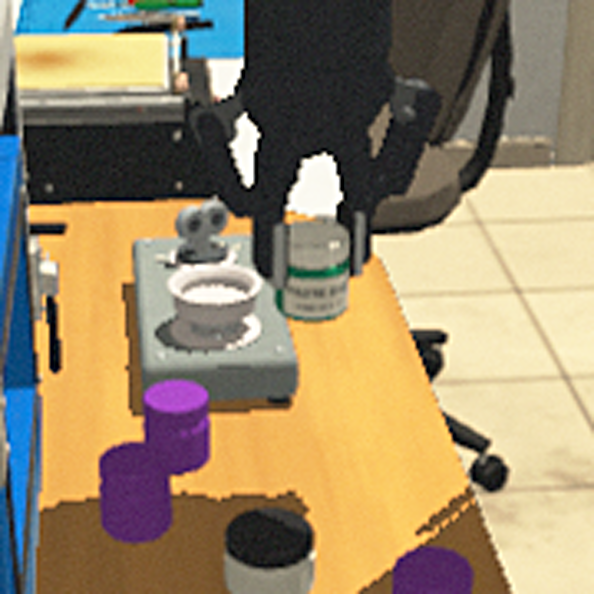

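The jar is held upright and level between the pads at (313,270) and nothing else has moved. Carrying it over the cradle.

```bash
python3 -m handwheel '[0.0113,-0.038,0,0,0,0,0.0113,-0.038,0,0,0,0,0.0113,-0.038,0,0,0,0,0.0113,-0.038,0,0,0,0,0,0,-0.03,0,0,0,0,0,-0.018,0,0,0,0,0,0,0,0,0,0,0,0,0,0,0]' 0.0
python3 - <<'E'
from h import *
import cv2
a=cv2.resize(snapshot("side")[160:270,250:370,::-1],None,fx=4,fy=4,interpolation=cv2.INTER_CUBIC)
b=cv2.resize(snapshot("top")[195:275,340:420,::-1],(440,440),interpolation=cv2.INTER_CUBIC)
c=np.zeros((440,800,3),np.uint8); c[:,:400]=a[:,:400]; c[:,400:]=b[:,:400]
cv2.imwrite("pics/c1.png",c)
E
```

```text
time: 12.1
tcp_pos: [0.5038, 0.0492, 0.1081]
ee_rot: [[0.27, -0.963, 0.001], [-0.963, -0.27, -0.0], [0.0, -0.0, -1.0]]
contact_force: [0.0, 0.3, -0.6]
gripper_width: 0.0368
grasp_force: 60.4
```

View pics/c1.png

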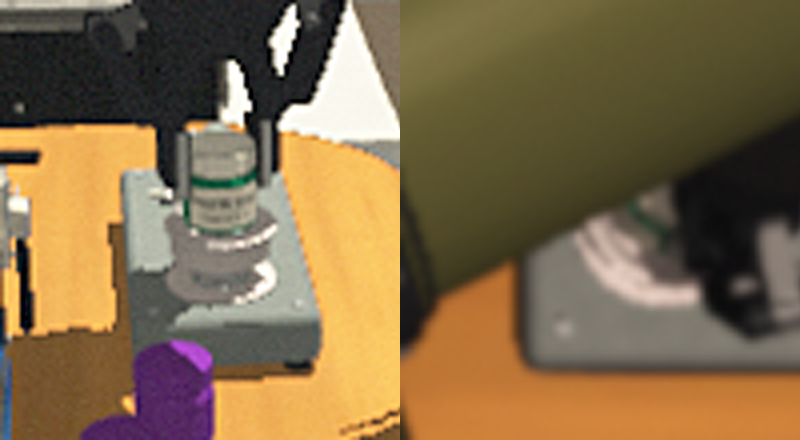

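The jar's bottom (222,228) is centred above the rim (165–278, centre 221). Lowering it while watching the force.

```bash
python3 -m handwheel '[0.0005,0,-0.006,0,0,0,0,0,-0.006,0,0,0,0,0,0,0,0,0]' 0.0; python3 -m handwheel '[0,0,-0.004,0,0,0,0,0,-0.002,0,0,0,0,0,0,0,0,0]' 0.0
```

```text
time: 12.58
tcp_pos: [0.5037, 0.0487, 0.0947]
ee_rot: [[0.269, -0.963, -0.001], [-0.963, -0.269, -0.0], [0.0, 0.001, -1.0]]
contact_force: [-0.3, -0.3, -0.6]
gripper_width: 0.0367
grasp_force: 60.4
time: 12.95
tcp_pos: [0.5044, 0.0488, 0.0902]
ee_rot: [[0.269, -0.963, 0.001], [-0.963, -0.269, -0.0], [0.0, -0.001, -1.0]]
contact_force: [-2.6, -0.4, 4.7]
gripper_width: 0.0368
grasp_force: 60.9
```

```bash
python3 -m handwheel '[0,0,-0.003,0,0,0,0,0,-0.003,0,0,0,0,0,0,0,0,0]' 0.0; python3 -m handwheel '[0,0,-0.002,0,0,0,0,0,-0.002,0,0,0,0,0,0,0,0,0]' 0.0
```

```text
time: 13.32
tcp_pos: [0.5045, 0.0488, 0.0847]
ee_rot: [[0.269, -0.963, 0.001], [-0.963, -0.269, -0.0], [0.001, -0.001, -1.0]]
contact_force: [-2.9, -0.0, 8.2]
gripper_width: 0.0371
grasp_force: 61.3
time: 13.7
tcp_pos: [0.5045, 0.0488, 0.0813]
ee_rot: [[0.269, -0.963, 0.001], [-0.963, -0.269, -0.0], [0.001, -0.001, -1.0]]
contact_force: [-5.2, -0.2, 10.5]
gripper_width: 0.0371
grasp_force: 61.5
```

```bash
python3 -m handwheel '[0,0,-0.002,0,0,0,0,0,-0.001,0,0,0,0,0,0,0,0,0]' 0.0; python3 -m handwheel '[0,0,-0.001,0,0,0,0,0,-0.0005,0,0,0,0,0,0,0,0,0]' 0.0
```

```text
time: 14.08
tcp_pos: [0.5047, 0.0488, 0.081]
ee_rot: [[0.27, -0.963, 0.002], [-0.963, -0.27, -0.001], [0.001, -0.002, -1.0]]
contact_force: [-14.6, 0.9, 24.5]
gripper_width: 0.0371
grasp_force: 62.9
time: 14.45
tcp_pos: [0.5049, 0.0487, 0.0809]
ee_rot: [[0.27, -0.963, 0.003], [-0.963, -0.27, -0.001], [0.002, -0.003, -1.0]]
contact_force: [-18.7, 1.9, 32.1]
gripper_width: 0.0372
grasp_force: 63.7
```

```bash
python3 -m handwheel '[-0.001,0,0.0005,0,0,0,-0.0005,0,0,0,0,0,0,0,0,0,0,0,0,0,0,0,0,0]' 0.0
python3 - <<'E'
from h import *
import cv2
a=cv2.resize(snapshot("side")[160:270,250:370,::-1],None,fx=5,fy=5,interpolation=cv2.INTER_CUBIC)
cv2.imwrite("pics/c2.png",a)
E
```

```text
time: 14.95
tcp_pos: [0.5046, 0.0488, 0.081]
ee_rot: [[0.27, -0.963, 0.006], [-0.963, -0.27, -0.0], [0.002, -0.006, -1.0]]
contact_force: [-9.9, 0.4, 25.0]
gripper_width: 0.0367
grasp_force: 63.0
```

View pics/c2.png

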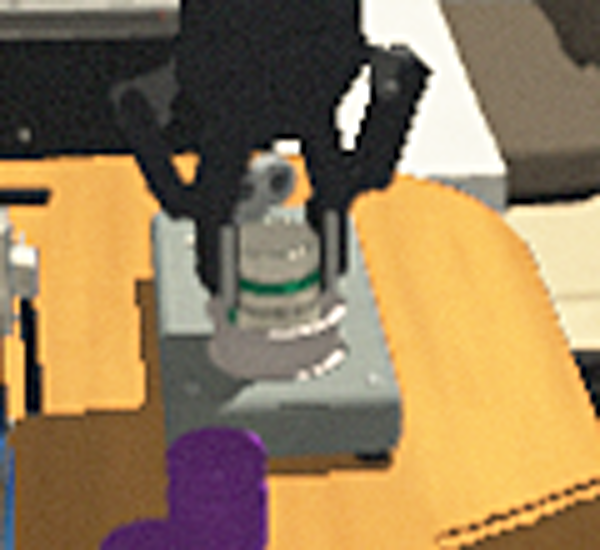

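The jar (278,270) sits upright in the ring, and the ring is down close to the housing. The force is 25 N against the 13 N spring and depth has stopped changing, so the cradle is on its bottom stop.

```bash
python3 -c "
from bench import *
print(finish_job())"
```

```text
the job is handed in; nothing more can be done
None
```

I wound the key to its stop and pressed the white-capped tall jar upright into the cradle to the bottom of its travel. I handed the job in at about 15 s, still holding it there at about 25 N, with the other jars left alone.

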